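# Count the ring row by pointing and log it on the tally counter

### The job

Count the five rings on the display pad by pointing: start at the end of the row farthest from the tally counter and follow the row towards it, bringing the closed fingertips straight down-pointing to about a centimetre or two above the top of each ring stand in turn and pausing there for half a second, without touching any stand. Then log the row by pushing the tally counter's lever with the fingertips right over, away from the robot, to its stop. Do not pick up or disturb anything else on the counter, and finish clear of everything.

Things in the scene. Friction and masses are not known exactly. Their poses are not given: they have to be found in the camera images.
- pad: low fixed display pad, dark wood edge with a grey fabric top, 190 mm (x) by 370 mm (y), 12 mm high; origin at the centre of its underside, z up. The five ring stands stand on it in one row, a gentle arc along the pad's y axis that bulges towards its +x edge, about 65 to 90 mm from stand to stand.
- stand1: loose white ceramic ring stand: round foot 38 mm across, slim finger-like cone 56 mm high carrying a plain steel ring with a small stone; origin at the centre of its underside, z up. About 90 g; it shifts or tips if touched. Number 1 of 5 in the row, number 1 being at the pad's +y end.
- top1 (a point): the very top of ring stand 1 (rounded, 8 mm across), on its axis 56 mm above its foot
- stand2: loose white ceramic ring stand: round foot 38 mm across, slim finger-like cone 70 mm high carrying a brass ring; origin at the centre of its underside, z up. About 90 g; it shifts or tips if touched. Number 2 of 5 in the row, number 1 being at the pad's +y end.
- top2 (a point): the very top of ring stand 2 (rounded, 8 mm across), on its axis 70 mm above its foot
- stand3: loose white ceramic ring stand: round foot 38 mm across, slim finger-like cone 82 mm high carrying a steel signet ring; origin at the centre of its underside, z up. About 90 g; it shifts or tips if touched. Number 3 of 5 in the row, number 1 being at the pad's +y end.
- top3 (a point): the very top of ring stand 3 (rounded, 8 mm across), on its axis 82 mm above its foot
- stand4: loose white ceramic ring stand: round foot 38 mm across, slim finger-like cone 62 mm high carrying a brass ring with a small stone; origin at the centre of its underside, z up. About 90 g; it shifts or tips if touched. Number 4 of 5 in the row, number 1 being at the pad's +y end.
- top4 (a point): the very top of ring stand 4 (rounded, 8 mm across), on its axis 62 mm above its foot
- stand5: loose white ceramic ring stand: round foot 38 mm across, slim finger-like cone 74 mm high carrying a brass ring; origin at the centre of its underside, z up. About 90 g; it shifts or tips if touched. Number 5 of 5 in the row, number 1 being at the pad's +y end.
- top5 (a point): the very top of ring stand 5 (rounded, 8 mm across), on its axis 74 mm above its foot
- tally_base: fixed desk tally counter beyond one end of the row, on the robot's left or right: dark steel block 70 (x) by 50 (y) by 25 mm high, four small white windows on one long side, one steel lever on top. Origin at the centre of its underside; x is the way the lever is to be pushed, away from the robot, z up. The lever's hinge axis is parallel to y, 22 mm above the origin.
- tally_tip (a point): centre of the steel ball, 26 mm across, at the end of the tally lever (10 mm thick rod), 70 mm from the hinge axis; it moves with the lever, and stands about 83 to 92 mm above the counter top
- tally (a joint): angle of the tally lever in rad: at 0 it leans 0.5 rad from upright towards the block's -x (towards the robot), at 1.0, its stop, it leans 0.5 rad towards +x. It starts between 0 and 0.15, needs about 1 N at the ball, has no spring, and stays where it is left.
- ringbox: closed blue ring box 45 x 50 x 37 mm on the pad, on the hollow side of the row; origin at the centre of its underside. A bystander: leave it alone.
- loupe: black loupe, upright cylinder 28 mm across, 25 mm high, on the pad, on the hollow side of the row; origin at the centre of its underside. A bystander: leave it alone.
- casket: fixed closed wooden casket, 84 mm square, 54 mm high, beyond the end of the row opposite the tally counter; origin at the centre of its underside. A bystander: leave it alone.
- bangle: loose brass bangle lying flat on the pad, 68 mm across, 8 mm high, on the bulging side of the row near its +y end; origin at the centre of its underside. A bystander: leave it alone.
- cleaner: small closed amber jar on the pad, 36 mm across, 50 mm high, on the bulging side of the row near its -y end; origin at the centre of its underside. A bystander: leave it alone.
There are look-alikes about, which are no part of the job. What is shaped like the stand1 but pink is not meant. Several things have the shape of the tally_base; the one meant has the colours described above.

How it is judged:
On the way, in this order (a step that is already met when the one before it is completed fails the run):
1. the fingertips pause close above the first ring stand, counting from the end of the row farthest from the tally counter, the lever not yet pushed (value of joint tally below 0.4 rad and ((world y of tally_base above 0 m and (horizontal distance between the grasp point and top5 below 0.02 m and z of the grasp point in the frame of top5 between 0.018 and 0.06 m)) or (world y of tally_base below 0 m and (horizontal distance between the grasp point and top1 below 0.02 m and z of the grasp point in the frame of top1 between 0.018 and 0.06 m)))), for 0.3 s.
2. the fingertips pause close above the second ring stand, counting from the end of the row farthest from the tally counter, the lever not yet pushed (value of joint tally below 0.4 rad and ((world y of tally_base above 0 m and (horizontal distance between the grasp point and top4 below 0.02 m and z of the grasp point in the frame of top4 between 0.018 and 0.06 m)) or (world y of tally_base below 0 m and (horizontal distance between the grasp point and top2 below 0.02 m and z of the grasp point in the frame of top2 between 0.018 and 0.06 m)))), for 0.3 s.
3. the fingertips pause close above the third (middle) ring stand, counting from the end of the row farthest from the tally counter, the lever not yet pushed (value of joint tally below 0.4 rad and ((world y of tally_base above 0 m and (horizontal distance between the grasp point and top3 below 0.02 m and z of the grasp point in the frame of top3 between 0.018 and 0.06 m)) or (world y of tally_base below 0 m and (horizontal distance between the grasp point and top3 below 0.02 m and z of the grasp point in the frame of top3 between 0.018 and 0.06 m)))), for 0.3 s.
4. the fingertips pause close above the fourth ring stand, counting from the end of the row farthest from the tally counter, the lever not yet pushed (value of joint tally below 0.4 rad and ((world y of tally_base above 0 m and (horizontal distance between the grasp point and top2 below 0.02 m and z of the grasp point in the frame of top2 between 0.018 and 0.06 m)) or (world y of tally_base below 0 m and (horizontal distance between the grasp point and top4 below 0.02 m and z of the grasp point in the frame of top4 between 0.018 and 0.06 m)))), for 0.3 s.
5. the fingertips pause close above the last ring stand, counting from the end of the row farthest from the tally counter, the lever not yet pushed (value of joint tally below 0.4 rad and ((world y of tally_base above 0 m and (horizontal distance between the grasp point and top1 below 0.02 m and z of the grasp point in the frame of top1 between 0.018 and 0.06 m)) or (world y of tally_base below 0 m and (horizontal distance between the grasp point and top5 below 0.02 m and z of the grasp point in the frame of top5 between 0.018 and 0.06 m)))), for 0.3 s.
6. the tally lever is pushed right over (value of joint tally above 0.9 rad), for 0.1 s.
At the end, for the whole second after the job is handed in: stands pointed at in order (grasp point within 20 mm sideways and 18 to 60 mm above each top, 0.3 s), lever under 0.4 rad meanwhile; then lever above 0.9 rad and left there; stands untouched, upright, at rest, within 8 mm of their start, loose bystanders within 15 mm (value of joint tally above 0.9 rad and distance of each of stand1, stand2, stand3, stand4, stand5 from where it was at the start of the episode below 0.008 m and angle between each of stand1, stand2, stand3, stand4, stand5's own z axis and vertical below 0.1 rad and linear speed of each of stand1, stand2, stand3, stand4, stand5 below 0.02 m/s and distance of each of ringbox, loupe, bangle, cleaner from where it was at the start of the episode below 0.015 m).
It fails at once if a ring stand is touched by the robot (contact force between any of the fingers, the arm and stand1 above 0.3 N or contact force between any of the fingers, the arm and stand2 above 0.3 N or contact force between any of the fingers, the arm and stand3 above 0.3 N or contact force between any of the fingers, the arm and stand4 above 0.3 N or contact force between any of the fingers, the arm and stand5 above 0.3 N).
It fails at once if a ring stand is shifted by more than 8 mm, tipped or lifted (distance of any of stand1, stand2, stand3, stand4, stand5 from where it was at the start of the episode above 0.008 m or angle between any of stand1, stand2, stand3, stand4, stand5's own z axis and vertical above 0.15 rad).
It fails at once if a bystander is shifted by more than 15 mm, knocked or lifted (distance of any of ringbox, loupe, bangle, cleaner from where it was at the start of the episode above 0.015 m).
It also fails if it takes over 58 s, if anything falls off the work surface, if the arm or the gripper's body presses on something with over 40 N, if the wrist force passes 120 N, or if a joint passes its speed limit or range.

### The arm

A 7-joint arm with a two-finger parallel gripper is mounted at the origin on the work surface. World frame = base frame: x ahead of the robot, y to its left, z up, the work surface at z = 0. Lengths are in m, angles in rad, forces in N, time in s.
With the tool pointing down it reaches from about 0.35 to 0.9 m from the base axis. Payload 7.2 kg.
Tool frame: the origin (TCP) lies on the centre line of the jaws, within the pads' length; the fingertips stand 25 mm ahead of it and the grasp point (between the pads) lies 6 mm ahead of it; z points along the fingers, x is the direction in which the jaws open and shut, and the axes are right-handed (so a half turn about z gives the same grasp; the last joint's range is limited). The gripper opens to 85 mm and grips with 20 to 120 N. Pads are 22 mm wide; open, the fingers measure 114 mm over their backs; the gripper's body (76 mm by 85 mm) begins 54 mm behind the grasp point. The pads swing forward as they close: fully open they stand 13 mm farther back than shut.
Start: joints at [-1.181, 0.411, -0.013, 1.596, 0.006, 1.134, -0.082], TCP at [0.276, 0.561, 0.256] pointing down, gripper open.
Joint ranges: [-2.95, 2.95], [-0.29, 1.99], [-1.47, 1.44], [0.14, 2.54], [-1.03, 4.17], [0.13, 1.85], [-2.86, 2.86]. Speed limits (rad/s): [2.39, 2.39, 3.01, 3.01, 3.14, 3.14, 3.14].

### API

Orientations are given as a rotation vector (axis times angle).
In Python, from station import bot gives the robot as it stands.
- The arm moves only by the tool step_arm, never from a script. Its argument "steps" is a list of rows, each an object of numbers: "x", "y", "z": the shift along the tool's x, y, z in cm; "roll": the turn about the tool's z in rad; "jaw": the closure, from 0 (fully open) to 1 (shut). A call has 1 to 20 rows; each row shifts and turns the commanded pose from where the row before left it, along the tool's axes as they then stand; what a row does not reach is not made up. A row lasts 1/8 s, in which the tool goes at most 62.5 mm and 10.7 degrees, less where a joint would pass 70% of its speed; a pose out of reach is approached as far as the arm can. A call is refused whole if a number of a shift passes 6.25 or a number of a turn 0.188, either way. A call with a gripper value outside its range is refused whole. The fingers move at their own pace and stop on an object; "grip_force" is the grip in N (left out, the last holds). Time passes only in rows, so rows that do not move let the fingers close. It gives the time, the measured TCP pose, the force and the opening at its end, in the units of the state.
- bot.sense(): the state, without advancing time (a new reading comes with each control period).
- bot.capture(name): name is "scene" or "top" or "wrist"; returns a dict with "frame" (480x640x3 uint8, red, green, blue), "fov_y" (degrees; the focal length in pixels is half the picture's height over the tangent of half this angle, whatever the lens; pixels are square), "cx", "cy" (the principal point, pixels), "k1" (the pictures are not rectified: a ray, as slopes to the right and down, at radius r is drawn at 1 + k1 r^2 times it, then the intrinsics apply), "R" (3x3) and "t" (3): a world point X has camera coordinates R X + t; the wrist camera has in their place "tool_from_camera" (4x4, takes a point from camera to tool coordinates, whose origin is the TCP and whose axes are the tool frame's). Camera axes: x right, y down, z forward; pixel columns grow to the right and rows downward; lengths in m; the calibration is good to about 2 mm. A picture is of the moment at which its call begins: read the wrist's pose just before it. There is no depth.
- bot.job_done(): hands the job in, once; it reports no verdict.
The state is a dict: "time_s": time; "q": joint angles; "dq": joint speeds; "tau": joint torques, N m; "tool_pos": TCP position; "orientation": TCP orientation; "contact_force": force on the tool from outside, world axes, zero at the start; "ft_torque": the same for the moment, N m; "grip_width": finger opening in m.
Only numpy, scipy, OpenCV 4.12 (cv2) and the standard library are available. Lean on these libraries where they do the work, as an engineer would, in place of code of your own. Each camera call takes 0.05 s, during which the arm holds its last target.

## Working session

There is one attempt and no reset: what is moved stays moved. The work goes in short steps, Python scripts to look and compute and a tool call to move; the robot and the scene stay as the last step left them, time stands still between calls to the robot, and variables do not carry over. Pictures are saved under pics/ and viewed, and the job is handed in when it is done.

Besides the shell and the picture viewer there is one more tool, called after "Request:" as name([rows], argument=value, ...), one row to a line, values as JSON. step_arm: Moves the arm, as the interface text tells. Its arguments: {"type":"object","properties":{"steps":{"type":"array"},"grip_force":{"type":"number"}},"required":["steps"]}

```bash
mkdir -p pics; ls
cat > h.py <<'E'
import numpy as np, cv2
from scipy.spatial.transform import Rotation as Ro
def cam(c):
    f=240/np.tan(np.radians(c['fov_y'])/2)
    K=np.array([[f,0,c['cx']],[0,f,c['cy']],[0,0,1.]]);D=np.array([c['k1'],0,0,0,0.])
    return K,D
def proj(c,X):
    K,D=cam(c);R=np.array(c['R']);t=np.array(c['t'])
    return cv2.projectPoints(np.atleast_2d(np.array(X,float)),cv2.Rodrigues(R)[0],t,K,D)[0].reshape(-1,2)
def ray(c,uv):
    K,D=cam(c);R=np.array(c['R']);t=np.array(c['t'])
    p=cv2.undistortPointsIter(np.array([[uv]],float),K,D,None,None,(3,50,1e-10))[0,0]
    return -R.T@t, R.T@np.array([p[0],p[1],1])
def atz(c,uv,z):
    o,d=ray(c,uv); return o+d*(z-o[2])/d[2]
def tri(cs,uvs):
    A=0;b=0
    for c,u in zip(cs,uvs):
        o,d=ray(c,u);d=d/np.linalg.norm(d);P=np.eye(3)-np.outer(d,d);A=A+P;b=b+P@o
    return np.linalg.solve(A,b)
E
python3 - <<'E'
from station import bot
import cv2,pickle
print(bot.sense())
C={}
for n in ('scene','top','wrist'):
    c=bot.capture(n);C[n]=c;cv2.imwrite(f'pics/{n}0.png',c['frame'][:,:,::-1])
    print(n,{k:v for k,v in c.items() if k!='frame'})
pickle.dump(C,open('C0.pkl','wb'))
E
```

```text
pics
{'time_s': 0.0, 'q': array([-1.181221  ,  0.41187536, -0.01274661,  1.5970723 ,  0.00556648,
        1.13430311, -0.08220106]), 'dq': array([ 1.14743719e-03, -1.43460887e-04, -3.46122712e-04, -2.93835610e-06,
        1.60243820e-03,  4.47097160e-04, -5.93460857e-04]), 'tau': array([-1.15762748e-03, -6.00626278e+01,  6.81857821e-01, -2.99410397e+01,
        1.40075965e-02,  1.02757470e-02,  3.12403347e-05]), 'tool_pos': array([0.2760212 , 0.56022052, 0.25545657]), 'orientation': array([ 2.66672364e+00,  1.65904244e+00, -2.10322698e-03]), 'contact_force': array([-0.95057635, -0.06773867, -0.29222106]), 'ft_torque': array([ 0.00995512, -0.00403439,  0.0042951 ]), 'grip_width': 0.08530690031862027}
scene {'fov_y': 52.10567325320585, 'cx': 313.0676375932484, 'cy': 244.64833598580168, 'k1': -0.0473054543735935, 'R': array([[ 0.01918768,  0.99975614,  0.01093095],
       [ 0.61703747, -0.00323844, -0.78692711],
       [-0.78669981,  0.02184411, -0.61694914]]), 't': array([-0.00461146, -0.25325582,  1.28409416])}
top {'fov_y': 44.31095421004277, 'cx': 312.1484453147694, 'cy': 230.24927682862952, 'k1': -0.10663627397444041, 'R': array([[-0.01794543, -0.99982666, -0.00496021],
       [-0.98501223,  0.01853029, -0.17148628],
       [ 0.17154847,  0.00180847, -0.98517402]]), 't': array([0.00896048, 0.54778504, 1.17399376])}
wrist {'fov_y': 64.81764603790751, 'cx': 319.83797109764396, 'cy': 244.65658018450088, 'k1': -0.060910826152126375, 'tool_from_camera': array([[ 9.99999980e-01, -1.84719837e-04, -7.71186234e-05,
         6.13984421e-04],
       [ 1.99063536e-04,  9.58180801e-01,  2.86163436e-01,
        -7.28644214e-02],
       [ 2.10335210e-05, -2.86163446e-01,  9.58180819e-01,
        -1.17238492e-01],
       [ 0.00000000e+00,  0.00000000e+00,  0.00000000e+00,
         1.00000000e+00]])}
```

View pics/scene0.png

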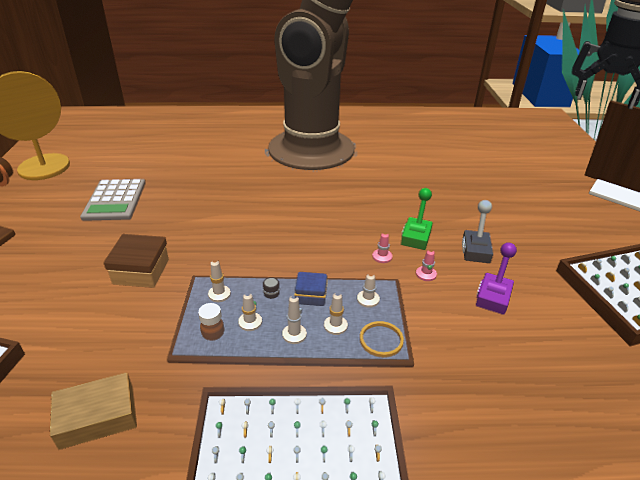

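View pics/top0.png

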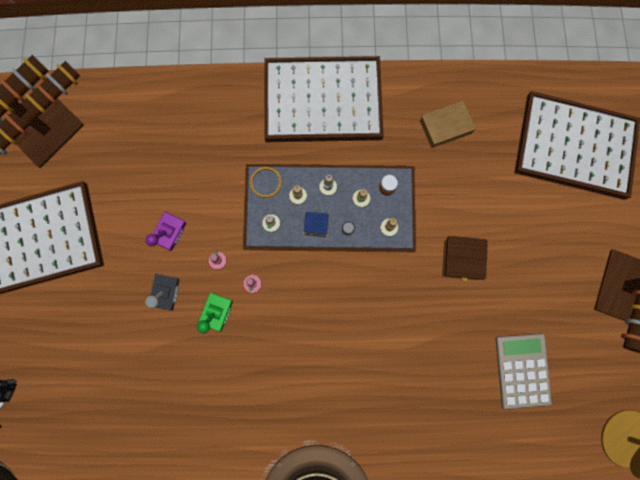

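The scene view shows the pad with five stands in the middle of the picture. The grey tally is at scene (478,245) and top (162,292), on the robot's left, so the order is 5→1. The green and purple tallies and the pink stands are look-alikes. Next I'll enlarge the crops.

Run:
```python
import cv2
s=cv2.imread('pics/scene0.png');t=cv2.imread('pics/top0.png')
def crop(im,x,y,w,h,k,n):
    c=cv2.resize(im[y:y+h,x:x+w],None,fx=k,fy=k,interpolation=cv2.INTER_CUBIC)
    for i in range(0,w,20): cv2.putText(c,str(x+i),(i*k,10),0,.35,(0,255,255),1);cv2.line(c,(i*k,12),(i*k,18),(0,255,255),1)
    for i in range(0,h,20): cv2.putText(c,str(y+i),(0,i*k+4),0,.35,(0,255,255),1);cv2.line(c,(24,i*k),(30,i*k),(0,255,255),1)
    cv2.imwrite(n,c)
crop(s,190,250,200,110,4,'pics/s_a.png')
crop(t,240,160,180,95,4,'pics/t_a.png')
crop(s,400,180,130,140,4,'pics/s_b.png')
crop(t,130,200,130,140,4,'pics/t_b.png')
```

```text
(no output)
```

View pics/s_a.png

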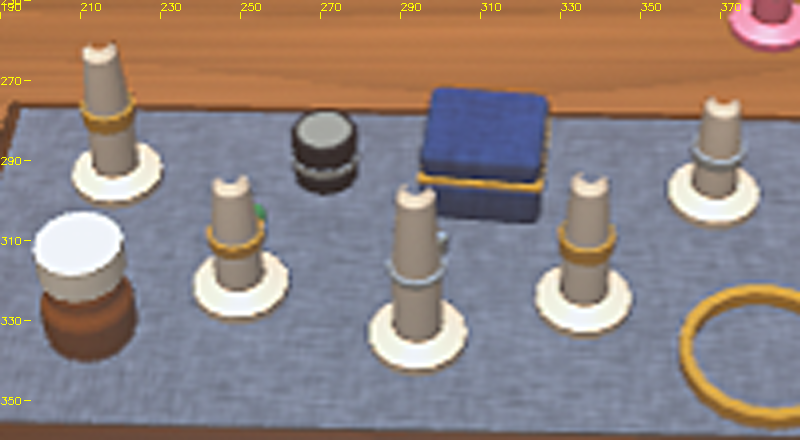

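View pics/t_a.png

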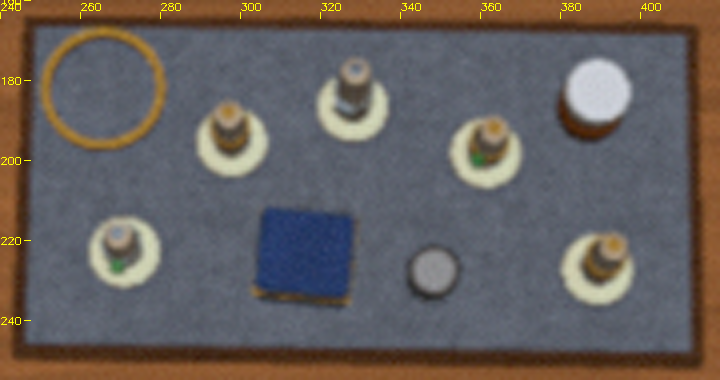

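View pics/s_b.png

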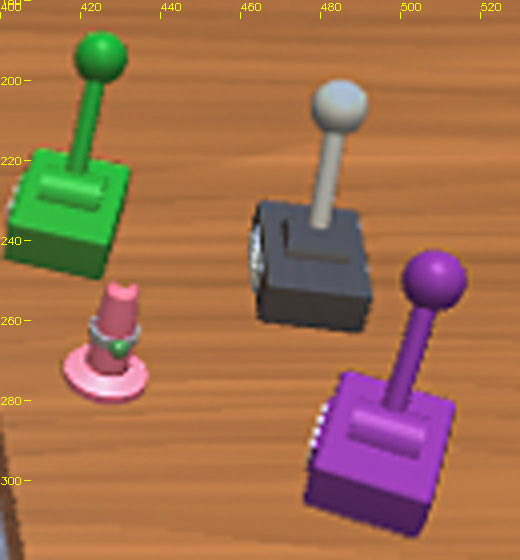

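View pics/t_b.png

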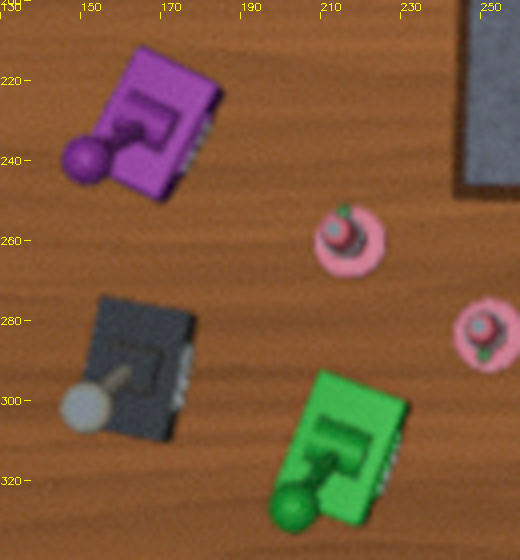

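Run:
```python
from h import *
import pickle
C=pickle.load(open('C0.pkl','rb'));s,t=C['scene'],C['top']
T=lambda x,y:(240+x/4-.4,160+y/4-.4); S=lambda x,y:(190+x/4-.4,250+y/4-.4)
H=[.056,.070,.082,.062,.074]
ft=[(125,251),(232,143),(352,106),(486,152),(598,268)]
fs=[(713,192),(583,298),(418,333),(241,283),(117,171)]
tt=[(119,233),(228,110),(355,68),(492,127),(612,243)]
ts=[(722,100),(590,178),(416,190),(231,180),(99,48)]
for i in range(5):
    print(i+1,'foot',atz(t,T(*ft[i]),.016)[:2].round(4),atz(s,S(*fs[i]),.016)[:2].round(4),'top',tri([s,t],[S(*ts[i]),T(*tt[i])]).round(4),'exp z',.012+H[i], 'topcam',atz(t,T(*tt[i]),.012+H[i])[:2].round(4))
B=tri([s,t],[(485-.4,206.5-.4),(151.5-.4,301.75-.4)]);print('ball',B)
Tb=lambda x,y:(130+x/4-.4,200+y/4-.4);Sb=lambda x,y:(400+x/4-.4,180+y/4-.4)
print('corners top')
for p in [(103,297),(195,314),(168,441)]: print(atz(t,Tb(*p),.025).round(4))
print('corners scene')
for p in [(258,201),(358,212),(371,290),(258,274)]: print(atz(s,Sb(*p),.025).round(4))
print(ray(t,(0,0))[0],ray(s,(0,0))[0])
print([atz(t,p,.012).round(3)[:2] for p in[(246,166),(413,167),(413,248),(245,247)]])
```

```text
1 foot [0.5721 0.0867] [0.5754 0.0854] top [0.5722 0.0858 0.0648] exp z 0.068 topcam [0.5717 0.0859]
2 foot [0.63   0.0289] [0.6347 0.0275] top [0.6324 0.0284 0.0793] exp z 0.082 topcam [0.6318 0.0289]
3 foot [ 0.6493 -0.0361] [ 0.6524 -0.0375] top [ 0.6502 -0.0367  0.0909] exp z 0.094 topcam [ 0.6494 -0.036 ]
4 foot [ 0.6225 -0.1075] [ 0.6255 -0.1082] top [ 0.6232 -0.1074  0.0704] exp z 0.074 topcam [ 0.6223 -0.1061]
5 foot [ 0.5581 -0.1651] [ 0.5609 -0.1659] top [ 0.5591 -0.1651  0.0825] exp z 0.086 topcam [ 0.5583 -0.1636]
ball [0.40366123 0.32043509 0.08588317]
corners top
[0.4649 0.3304 0.025 ]
[0.4552 0.2812 0.025 ]
[0.3891 0.2944 0.025 ]
corners scene
[0.3966 0.2945 0.025 ]
[0.4058 0.3419 0.025 ]
[0.4666 0.3295 0.025 ]
[0.4543 0.2792 0.025 ]
[ 0.33833893 -0.00331482  1.25057022] [ 1.16655345 -0.02425971  0.59297733]
[array([0.699, 0.141]), array([ 0.69 , -0.224]), array([ 0.512, -0.215]), array([0.521, 0.142])]
```

The scene and top cameras agree to about 3 mm. The heights come out right, and the ball height fits lever angle ≈0.13. The tally's yaw is about -0.196 rad. I'll close the jaws and roll the tool so that its y axis lies along the push direction.

Request:
step_arm([
  {"roll":-0.13,"jaw":1},
  {"roll":-0.13,"jaw":1},
  {"jaw":1},
  {"jaw":1},
  {"jaw":1},
  {"jaw":1},
], grip_force=20)

```text
invalid input
```

```bash
cat > go.py <<'E'
from h import *
import sys
from station import bot
s=bot.sense();R=Ro.from_rotvec(s['orientation']).as_matrix()
P={'1':(.572,.086,.068),'2':(.631,.0285,.082),'3':(.650,-.0365,.094),'4':(.623,-.1075,.074),'5':(.559,-.165,.086)}
print(s['time_s'],s['tool_pos'].round(4),s['grip_width'],s['contact_force'].round(2),'q',s['q'].round(2));print(R.round(3))
for k in sys.argv[1:]:
    if k in P: w=np.array(P[k])+[0,0,.040]
    else: w=np.array([float(v) for v in k.split(',')])
    print(k,w,'tool cm',(100*R.T@(w-s['tool_pos'])).round(2))
E
python3 go.py 5 0.559,-0.165,0.18
```

```text
0.15 [0.2761 0.5603 0.2556] 0.08526780332558732 [ 0.12  0.58 -1.34] q [-1.18  0.41 -0.01  1.6   0.01  1.13 -0.08]
[[ 0.442  0.897 -0.   ]
 [ 0.897 -0.442 -0.001]
 [-0.001  0.    -1.   ]]
5 [ 0.559 -0.165  0.126] tool cm [-52.55  57.43  13.03]
0.559,-0.165,0.18 [ 0.559 -0.165  0.18 ] tool cm [-52.55  57.43   7.63]
```

Request:
step_arm([
  {"x":0,"y":0,"z":0,"roll":-0.13,"jaw":1},
  {"x":0,"y":0,"z":0,"roll":-0.13,"jaw":1},
  {"x":0,"y":0,"z":0,"roll":0,"jaw":1},
  {"x":0,"y":0,"z":0,"roll":0,"jaw":1},
  {"x":0,"y":0,"z":0,"roll":0,"jaw":1},
  {"x":0,"y":0,"z":0,"roll":0,"jaw":1},
], grip_force=20)

```text
time_s: 0.9
tool_pos: [0.2762, 0.5607, 0.2563]
orientation: [2.431, 1.99, 0.0]
contact_force: [-0.2, 0.6, 0.1]
grip_width: 0.0003
```

```bash
python3 go.py 5 0.559,-0.165,0.18
```

```text
0.9 [0.2762 0.5607 0.2563] 0.0003327361239826593 [-0.18  0.6   0.06] q [-1.14  0.41 -0.06  1.59  0.03  1.14  0.16]
[[ 0.197  0.98   0.   ]
 [ 0.98  -0.197 -0.   ]
 [-0.     0.    -1.   ]]
5 [ 0.559 -0.165  0.126] tool cm [-65.56  42.03  13.03]
0.559,-0.165,0.18 [ 0.559 -0.165  0.18 ] tool cm [-65.56  42.03   7.63]
```

Request:
step_arm([
  {"x":-2,"y":1.2,"z":0,"roll":0,"jaw":1},
  {"x":-3.8,"y":2.45,"z":0.2,"roll":0,"jaw":1},
  {"x":-3.8,"y":2.45,"z":0.2,"roll":0,"jaw":1},
  {"x":-3.8,"y":2.45,"z":0.2,"roll":0,"jaw":1},
  {"x":-3.8,"y":2.45,"z":0.2,"roll":0,"jaw":1},
  {"x":-3.8,"y":2.45,"z":0.2,"roll":0,"jaw":1},
  {"x":-3.8,"y":2.45,"z":0.2,"roll":0,"jaw":1},
  {"x":-3.8,"y":2.45,"z":0.2,"roll":0,"jaw":1},
  {"x":-3.8,"y":2.45,"z":0.2,"roll":0,"jaw":1},
  {"x":-3.8,"y":2.45,"z":0.2,"roll":0,"jaw":1},
  {"x":-3.8,"y":2.45,"z":0.2,"roll":0,"jaw":1},
  {"x":-3.8,"y":2.45,"z":0.2,"roll":0,"jaw":1},
  {"x":-3.8,"y":2.45,"z":0.2,"roll":0,"jaw":1},
  {"x":-3.8,"y":2.45,"z":0.2,"roll":0,"jaw":1},
  {"x":-3.8,"y":2.45,"z":0.2,"roll":0,"jaw":1},
  {"x":-3.8,"y":2.45,"z":0.2,"roll":0,"jaw":1},
  {"x":-3.8,"y":2.45,"z":0.2,"roll":0,"jaw":1},
  {"x":-2,"y":1.2,"z":0.2,"roll":0,"jaw":1},
  {"x":0,"y":0,"z":0,"roll":0,"jaw":1},
  {"x":0,"y":0,"z":0,"roll":0,"jaw":1},
])

```text
time_s: 3.4
tool_pos: [0.5566, -0.1553, 0.2222]
orientation: [-2.429, -1.991, -0.0]
contact_force: [0.2, 0.4, -0.1]
grip_width: -0.0002
```

```bash
python3 go.py 5
```

```text
3.4 [ 0.5566 -0.1553  0.2222] -0.000248433156231948 [ 0.24  0.43 -0.06] q [-0.08  0.37  0.35  1.77 -0.15  1.02  1.7 ]
[[ 0.196  0.981 -0.   ]
 [ 0.981 -0.196  0.001]
 [ 0.001 -0.001 -1.   ]]
5 [ 0.559 -0.165  0.126] tool cm [-0.91  0.43  9.62]
```

Request:
step_arm([
  {"x":-0.9,"y":0.4,"z":2,"roll":0,"jaw":1},
  {"x":0,"y":0,"z":2,"roll":0,"jaw":1},
  {"x":0,"y":0,"z":2,"roll":0,"jaw":1},
  {"x":0,"y":0,"z":1,"roll":0,"jaw":1},
  {"x":0,"y":0,"z":0,"roll":0,"jaw":1},
])

```text
time_s: 4.03
tool_pos: [0.5584, -0.1657, 0.1513]
orientation: [-2.428, -1.991, 0.002]
contact_force: [0.1, -0.1, 0.2]
grip_width: -0.0001
```

```bash
python3 go.py 5
python3 - <<'E'
from station import bot
import cv2,numpy as np
s=bot.capture('scene')['frame'][:,:,::-1];t=bot.capture('top')['frame'][:,:,::-1]
a=cv2.resize(s[180:360,150:310],None,fx=2.5,fy=2.5,interpolation=2);b=cv2.resize(t[130:290,310:470],None,fx=2.5,fy=2.5,interpolation=2)
im=np.zeros((450,800,3),np.uint8);im[:450,:400]=a;im[:400,400:]=b;cv2.imwrite('pics/p5.png',im)
E
```

```text
4.025 [ 0.5584 -0.1657  0.1513] -0.00013053220226449486 [ 0.15 -0.13  0.22] q [-0.04  0.46  0.33  1.83 -0.19  0.88  1.75]
[[ 0.196  0.981 -0.002]
 [ 0.981 -0.196  0.   ]
 [-0.    -0.002 -1.   ]]
5 [ 0.559 -0.165  0.126] tool cm [0.08 0.05 2.53]
```

View pics/p5.png

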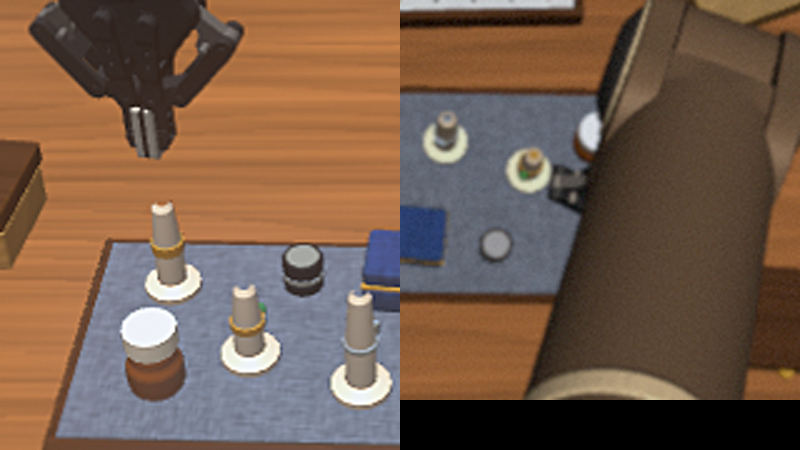

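The scene crop shows the fingertips at about (150,157), directly above stand 5's top at (163,205), within a few mm sideways. I'll descend and pause.

Request:
step_arm([
  {"x":0,"y":0,"z":1,"roll":0,"jaw":1},
  {"x":0,"y":0,"z":1,"roll":0,"jaw":1},
  {"x":0,"y":0,"z":0.5,"roll":0,"jaw":1},
  {"x":0,"y":0,"z":0,"roll":0,"jaw":1},
  {"x":0,"y":0,"z":0,"roll":0,"jaw":1},
  {"x":0,"y":0,"z":0,"roll":0,"jaw":1},
  {"x":0,"y":0,"z":0,"roll":0,"jaw":1},
  {"x":0,"y":0,"z":0,"roll":0,"jaw":1},
  {"x":0,"y":0,"z":0,"roll":0,"jaw":1},
])

```text
time_s: 5.25
tool_pos: [0.559, -0.1661, 0.1273]
orientation: [2.43, 1.991, 0.0]
contact_force: [1.2, 0.3, -0.6]
grip_width: -0.0003
```

```bash
python3 go.py 5 4
python3 - <<'E'
from station import bot
import cv2,numpy as np
s=bot.capture('scene')['frame'][:,:,::-1]
cv2.imwrite('pics/p5b.png',cv2.resize(s[200:320,170:270],None,fx=5,fy=5,interpolation=2))
E
```

```text
5.25 [ 0.559  -0.1661  0.1273] -0.0002737467004718361 [ 1.21  0.31 -0.64] q [-0.03  0.49  0.32  1.85 -0.2   0.83  1.76]
[[ 0.197  0.98   0.   ]
 [ 0.98  -0.197 -0.   ]
 [ 0.     0.    -1.   ]]
5 [ 0.559 -0.165  0.126] tool cm [ 0.11 -0.02  0.13]
4 [ 0.623  -0.1075  0.114 ] tool cm [7.   5.13 1.34]
```

View pics/p5b.png

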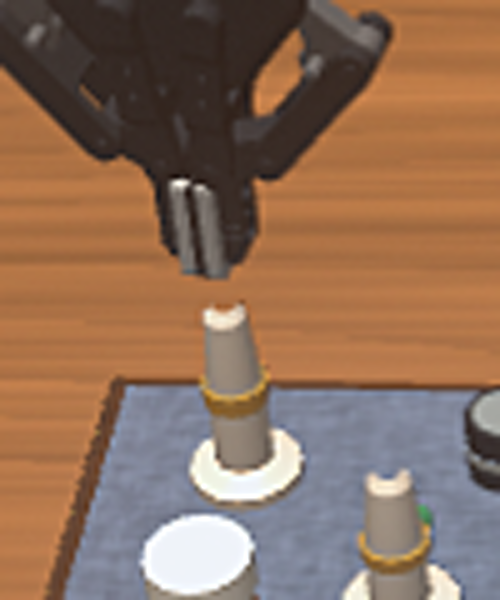

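The fingertips sit about 1.5 cm above the top of stand 5, so the pause there is done. On to stand 4.

Request:
step_arm([
  {"x":0,"y":0,"z":-2,"roll":0,"jaw":1},
  {"x":2.4,"y":1.7,"z":-1,"roll":0,"jaw":1},
  {"x":2.4,"y":1.7,"z":0,"roll":0,"jaw":1},
  {"x":2.4,"y":1.7,"z":0,"roll":0,"jaw":1},
  {"x":0,"y":0,"z":0,"roll":0,"jaw":1},
  {"x":0,"y":0,"z":1.4,"roll":0,"jaw":1},
  {"x":0,"y":0,"z":1.5,"roll":0,"jaw":1},
  {"x":0,"y":0,"z":1.4,"roll":0,"jaw":1},
  {"x":0,"y":0,"z":0,"roll":0,"jaw":1},
  {"x":0,"y":0,"z":0,"roll":0,"jaw":1},
  {"x":0,"y":0,"z":0,"roll":0,"jaw":1},
  {"x":0,"y":0,"z":0,"roll":0,"jaw":1},
  {"x":0,"y":0,"z":0,"roll":0,"jaw":1},
  {"x":0,"y":0,"z":0,"roll":0,"jaw":1},
])

```text
time_s: 7.05
tool_pos: [0.6232, -0.1055, 0.1144]
orientation: [2.43, 1.991, 0.0]
contact_force: [0.4, -0.3, -1.0]
grip_width: 0.0002
```

```bash
python3 go.py 4 3
python3 - <<'E'
from station import bot
import cv2,numpy as np
s=bot.capture('scene')['frame'][:,:,::-1]
cv2.imwrite('pics/p4b.png',cv2.resize(s[210:350,170:310],None,fx=4,fy=4,interpolation=2))
E
```

```text
7.05 [ 0.6232 -0.1055  0.1144] 0.00017817960852861423 [ 0.36 -0.31 -1.  ] q [-0.12  0.58  0.3   1.73 -0.22  0.87  1.65]
[[ 0.196  0.981  0.   ]
 [ 0.981 -0.196  0.   ]
 [ 0.     0.    -1.   ]]
4 [ 0.623  -0.1075  0.114 ] tool cm [-0.2   0.02  0.04]
3 [ 0.65   -0.0365  0.134 ] tool cm [ 7.29  1.28 -1.96]
```

View pics/p4b.png

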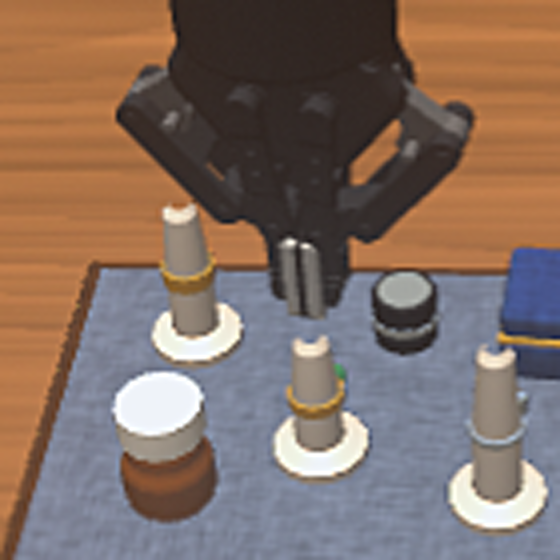

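The fingertips are just above stand 4's top at (310,340) in the crop, and nothing is touched. Next is stand 3.

Request:
step_arm([
  {"x":0,"y":0,"z":-2,"roll":0,"jaw":1},
  {"x":0,"y":0,"z":-2,"roll":0,"jaw":1},
  {"x":2.5,"y":0.5,"z":-0.5,"roll":0,"jaw":1},
  {"x":2.5,"y":0.4,"z":0,"roll":0,"jaw":1},
  {"x":2.4,"y":0.4,"z":0,"roll":0,"jaw":1},
  {"x":0,"y":0,"z":0,"roll":0,"jaw":1},
  {"x":0,"y":0,"z":1,"roll":0,"jaw":1},
  {"x":0,"y":0,"z":1,"roll":0,"jaw":1},
  {"x":0,"y":0,"z":0.5,"roll":0,"jaw":1},
  {"x":0,"y":0,"z":0,"roll":0,"jaw":1},
  {"x":0,"y":0,"z":0,"roll":0,"jaw":1},
  {"x":0,"y":0,"z":0,"roll":0,"jaw":1},
  {"x":0,"y":0,"z":0,"roll":0,"jaw":1},
  {"x":0,"y":0,"z":0,"roll":0,"jaw":1},
  {"x":0,"y":0,"z":0,"roll":0,"jaw":1},
])

```text
time_s: 8.98
tool_pos: [0.6504, -0.0355, 0.1343]
orientation: [-2.43, -1.991, -0.0]
contact_force: [0.3, 0.2, 1.0]
grip_width: 0.0001
```

```bash
python3 go.py 3 2
```

```text
8.975 [ 0.6504 -0.0355  0.1343] 9.875318367722269e-05 [0.28 0.16 0.97] q [-0.23  0.58  0.3   1.66 -0.21  0.93  1.52]
[[ 0.196  0.981  0.   ]
 [ 0.981 -0.196  0.   ]
 [ 0.     0.    -1.   ]]
3 [ 0.65   -0.0365  0.134 ] tool cm [-0.11 -0.02  0.03]
2 [0.631  0.0285 0.122 ] tool cm [ 5.89 -3.16  1.23]
```

Stand 3's pause is done, with the TCP within 1 mm of target. Next is stand 2.

Request:
step_arm([
  {"x":0,"y":0,"z":-2,"roll":0,"jaw":1},
  {"x":2,"y":-1,"z":-0.5,"roll":0,"jaw":1},
  {"x":2,"y":-1,"z":0,"roll":0,"jaw":1},
  {"x":2,"y":-1.2,"z":0,"roll":0,"jaw":1},
  {"x":0,"y":0,"z":0,"roll":0,"jaw":1},
  {"x":0,"y":0,"z":1.4,"roll":0,"jaw":1},
  {"x":0,"y":0,"z":1.3,"roll":0,"jaw":1},
  {"x":0,"y":0,"z":1,"roll":0,"jaw":1},
  {"x":0,"y":0,"z":0,"roll":0,"jaw":1},
  {"x":0,"y":0,"z":0,"roll":0,"jaw":1},
  {"x":0,"y":0,"z":0,"roll":0,"jaw":1},
  {"x":0,"y":0,"z":0,"roll":0,"jaw":1},
  {"x":0,"y":0,"z":0,"roll":0,"jaw":1},
  {"x":0,"y":0,"z":0,"roll":0,"jaw":1},
])

```text
time_s: 10.72
tool_pos: [0.6308, 0.0296, 0.1224]
orientation: [2.43, 1.991, 0.0]
contact_force: [-0.1, 0.4, -1.3]
grip_width: 0.0001
```

```bash
python3 go.py 2 1
```

```text
10.725 [0.6308 0.0296 0.1224] 0.0001358130191266553 [-0.14  0.38 -1.33] q [-0.33  0.57  0.29  1.72 -0.2   0.88  1.42]
[[ 0.197  0.98   0.   ]
 [ 0.98  -0.197  0.   ]
 [ 0.     0.    -1.   ]]
2 [0.631  0.0285 0.122 ] tool cm [-0.11  0.04  0.04]
1 [0.572 0.086 0.108] tool cm [ 4.37 -6.88  1.44]
```

Request:
step_arm([
  {"x":0,"y":0,"z":-2,"roll":0,"jaw":1},
  {"x":1.5,"y":-2.3,"z":-1,"roll":0,"jaw":1},
  {"x":1.5,"y":-2.3,"z":0,"roll":0,"jaw":1},
  {"x":1.4,"y":-2.3,"z":0,"roll":0,"jaw":1},
  {"x":0,"y":0,"z":0,"roll":0,"jaw":1},
  {"x":0,"y":0,"z":1.5,"roll":0,"jaw":1},
  {"x":0,"y":0,"z":1.5,"roll":0,"jaw":1},
  {"x":0,"y":0,"z":1.4,"roll":0,"jaw":1},
  {"x":0,"y":0,"z":0,"roll":0,"jaw":1},
  {"x":0,"y":0,"z":0,"roll":0,"jaw":1},
  {"x":0,"y":0,"z":0,"roll":0,"jaw":1},
  {"x":0,"y":0,"z":0,"roll":0,"jaw":1},
  {"x":0,"y":0,"z":0,"roll":0,"jaw":1},
  {"x":0,"y":0,"z":0,"roll":0,"jaw":1},
])

```text
time_s: 12.48
tool_pos: [0.5719, 0.0864, 0.1084]
orientation: [2.43, 1.991, 0.0]
contact_force: [-0.5, -0.9, -0.2]
grip_width: 0.0003
```

```bash
python3 go.py 1 0.352,0.3300,0.2 0.352,0.33,0.097
python3 - <<'E'
from station import bot
import cv2,numpy as np
s=bot.capture('scene')['frame'][:,:,::-1]
cv2.imwrite('pics/p1b.png',cv2.resize(s[210:370,190:390],None,fx=4,fy=4,interpolation=2)[:600])
E
```

```text
12.475 [0.5719 0.0864 0.1084] 0.0002501154372805275 [-0.45 -0.89 -0.22] q [-0.44  0.51  0.28  1.87 -0.19  0.79  1.31]
[[ 0.196  0.981  0.   ]
 [ 0.981 -0.196  0.   ]
 [ 0.     0.    -1.   ]]
1 [0.572 0.086 0.108] tool cm [-0.03  0.02  0.04]
0.352,0.3300,0.2 [0.352 0.33  0.2  ] tool cm [ 19.57 -26.34  -9.16]
0.352,0.33,0.097 [0.352 0.33  0.097] tool cm [ 19.57 -26.34   1.14]
```

View pics/p1b.png

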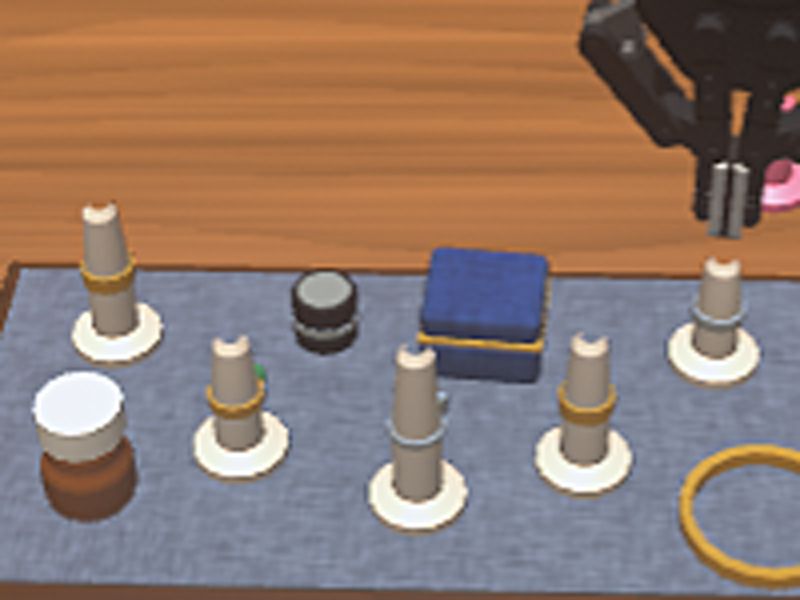

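All five stands are pointed at. Stand 1's pause shows the tip just over its top at (722,260) in the crop, and the others have not moved. I'll rise and go behind the lever.

Request:
step_arm([
  {"x":0,"y":0,"z":-3,"roll":0,"jaw":1},
  {"x":0,"y":0,"z":-3,"roll":0,"jaw":1},
  {"x":0,"y":0,"z":-3,"roll":0,"jaw":1},
  {"x":2.2,"y":-2.9,"z":0,"roll":0,"jaw":1},
  {"x":2.2,"y":-2.9,"z":0,"roll":0,"jaw":1},
  {"x":2.2,"y":-2.9,"z":0,"roll":0,"jaw":1},
  {"x":2.2,"y":-2.9,"z":0,"roll":0,"jaw":1},
  {"x":2.2,"y":-2.9,"z":0,"roll":0,"jaw":1},
  {"x":2.2,"y":-2.9,"z":0,"roll":0,"jaw":1},
  {"x":2.2,"y":-2.9,"z":0,"roll":0,"jaw":1},
  {"x":2.2,"y":-2.9,"z":0,"roll":0,"jaw":1},
  {"x":1.8,"y":-2.8,"z":0,"roll":0,"jaw":1},
  {"x":0,"y":0,"z":0,"roll":0,"jaw":1},
  {"x":0,"y":0,"z":0,"roll":0,"jaw":1},
])

```text
time_s: 14.28
tool_pos: [0.3554, 0.3272, 0.1984]
orientation: [2.43, 1.991, 0.0]
contact_force: [-0.1, -0.2, -0.6]
grip_width: -0.0001
```

```bash
python3 go.py 0.3547,0.328,0.2 0.3547,0.328,0.097
python3 - <<'E'
from station import bot
import cv2,numpy as np
s=bot.capture('scene')['frame'][:,:,::-1]
cv2.imwrite('pics/l1.png',cv2.resize(s[120:320,390:590],None,fx=3,fy=3,interpolation=2)[:600])
E
```

```text
14.275 [0.3554 0.3272 0.1984] -0.00012317429115008962 [-0.1  -0.25 -0.63] q [-1.    0.23  0.18  2.01 -0.05  0.9   0.58]
[[ 0.197  0.98   0.   ]
 [ 0.98  -0.197 -0.   ]
 [-0.     0.    -1.   ]]
0.3547,0.328,0.2 [0.3547 0.328  0.2   ] tool cm [ 0.07 -0.09 -0.16]
0.3547,0.328,0.097 [0.3547 0.328  0.097 ] tool cm [ 0.07 -0.09 10.14]
```

View pics/l1.png

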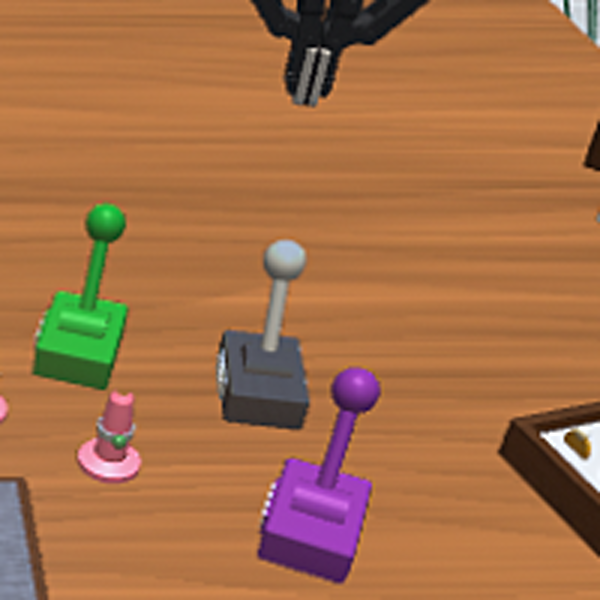

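The fingertips hang behind the grey ball, which is at (285,260) in the crop, with free space below. I'll descend.

Request:
step_arm([
  {"x":0,"y":-0.1,"z":2.5,"roll":0,"jaw":1},
  {"x":0,"y":0,"z":2.5,"roll":0,"jaw":1},
  {"x":0,"y":0,"z":2.5,"roll":0,"jaw":1},
  {"x":0,"y":0,"z":2.5,"roll":0,"jaw":1},
  {"x":0,"y":0,"z":0,"roll":0,"jaw":1},
  {"x":0,"y":0,"z":0,"roll":0,"jaw":1},
])

```text
time_s: 15.08
tool_pos: [0.3548, 0.3276, 0.099]
orientation: [2.431, 1.99, 0.001]
contact_force: [0.5, 0.1, 0.2]
grip_width: -0.0002
```

```bash
python3 go.py 0.437,0.312,0.097
python3 - <<'E'
from station import bot
import cv2,numpy as np
s=bot.capture('scene')['frame'][:,:,::-1];t=bot.capture('top')['frame'][:,:,::-1]
a=cv2.resize(s[120:320,400:530],None,fx=3,fy=3,interpolation=2);b=cv2.resize(t[220:400,110:240],None,fx=3,fy=3,interpolation=2)
im=np.zeros((600,780,3),np.uint8);im[:,:390]=a;im[:540,390:]=b;cv2.imwrite('pics/l2.png',im)
E
```

```text
15.075 [0.3548 0.3276 0.099 ] -0.00017823190827717246 [0.5  0.06 0.2 ] q [-0.97  0.38  0.16  2.1  -0.09  0.67  0.62]
[[ 0.198  0.98   0.001]
 [ 0.98  -0.198  0.   ]
 [ 0.     0.001 -1.   ]]
0.437,0.312,0.097 [0.437 0.312 0.097] tool cm [0.1  8.36 0.2 ]
```

View pics/l2.png

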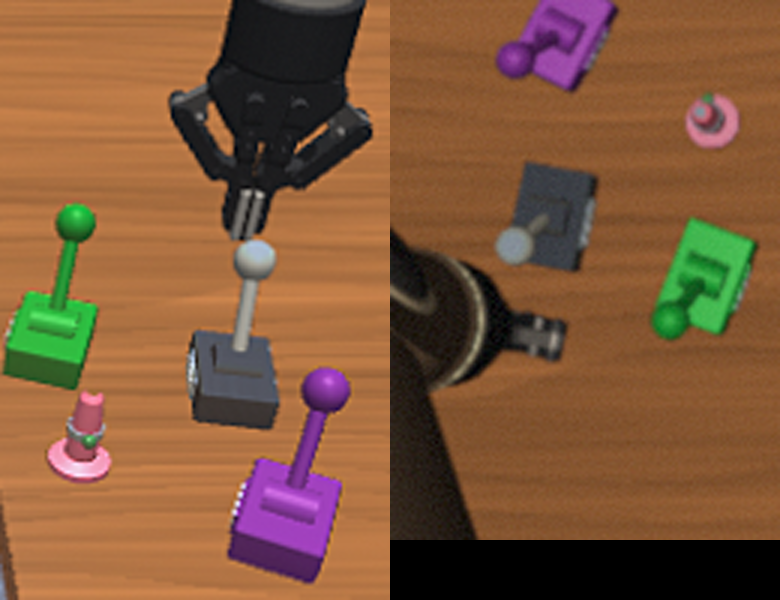

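The fingertips are lined up behind the ball, at (243,235) against (255,260) in the crop. I'll push along tool y.

Request:
step_arm([
  {"x":0.1,"y":1,"z":0.1,"roll":0,"jaw":1},
  {"x":0,"y":1,"z":0,"roll":0,"jaw":1},
  {"x":0,"y":0.7,"z":0,"roll":0,"jaw":1},
  {"x":0,"y":0.7,"z":0,"roll":0,"jaw":1},
  {"x":0,"y":0.7,"z":0,"roll":0,"jaw":1},
  {"x":0,"y":0.7,"z":0,"roll":0,"jaw":1},
  {"x":0,"y":0.7,"z":0,"roll":0,"jaw":1},
  {"x":0,"y":0.7,"z":0,"roll":0,"jaw":1},
  {"x":0,"y":0.7,"z":0,"roll":0,"jaw":1},
  {"x":0,"y":0.5,"z":0,"roll":0,"jaw":1},
  {"x":0,"y":0,"z":0,"roll":0,"jaw":1},
])

```text
time_s: 16.55
tool_pos: [0.4272, 0.314, 0.0972]
orientation: [2.43, 1.99, 0.0]
contact_force: [0.3, -0.2, -0.1]
grip_width: -0.0001
```

```bash
python3 go.py 0.437,0.312,0.097
python3 - <<'E'
from station import bot
import cv2,numpy as np
s=bot.capture('scene')['frame'][:,:,::-1];t=bot.capture('top')['frame'][:,:,::-1]
a=cv2.resize(s[120:320,400:530],None,fx=3,fy=3,interpolation=2);b=cv2.resize(t[220:400,110:240],None,fx=3,fy=3,interpolation=2)
im=np.zeros((600,780,3),np.uint8);im[:,:390]=a;im[:540,390:]=b;cv2.imwrite('pics/l3.png',im)
E
```

```text
16.55 [0.4272 0.314  0.0972] -0.00010157481515514774 [ 0.29 -0.17 -0.11] q [-0.85  0.45  0.17  1.99 -0.11  0.71  0.75]
[[ 0.197  0.98   0.   ]
 [ 0.98  -0.197 -0.   ]
 [-0.     0.    -1.   ]]
0.437,0.312,0.097 [0.437 0.312 0.097] tool cm [-0.    1.    0.02]
```

View pics/l3.png

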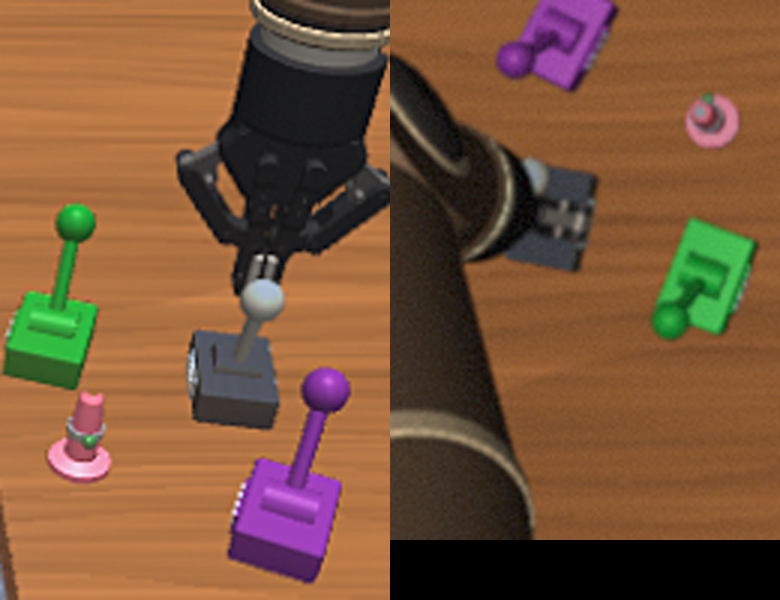

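The lever is following, with the ball now at (262,300) in the crop, and it is not at its stop yet. I'll push on in small steps.

Request:
step_arm([
  {"x":0,"y":0.4,"z":0,"roll":0,"jaw":1},
  {"x":0,"y":0.4,"z":0,"roll":0,"jaw":1},
  {"x":0,"y":0.3,"z":0,"roll":0,"jaw":1},
  {"x":0,"y":0,"z":0,"roll":0,"jaw":1},
])

```text
time_s: 17.15
tool_pos: [0.438, 0.312, 0.0973]
orientation: [2.43, 1.991, 0.001]
contact_force: [0.9, 0.8, 0.8]
grip_width: -0.0005
```

Request:
step_arm([
  {"x":0,"y":0.2,"z":0,"roll":0,"jaw":1},
  {"x":0,"y":0,"z":0,"roll":0,"jaw":1},
])

```text
time_s: 17.4
tool_pos: [0.4396, 0.3117, 0.0973]
orientation: [2.43, 1.991, 0.0]
contact_force: [-0.4, 0.0, -0.5]
grip_width: -0.0
```

Request:
step_arm([
  {"x":0,"y":0.2,"z":0,"roll":0,"jaw":1},
  {"x":0,"y":0,"z":0,"roll":0,"jaw":1},
])

```text
time_s: 17.65
tool_pos: [0.4402, 0.3116, 0.0971]
orientation: [-2.428, -1.992, 0.003]
contact_force: [-4.7, 1.5, 2.0]
grip_width: -0.0002
```

Request:
step_arm([
  {"x":0,"y":0.2,"z":0,"roll":0,"jaw":1},
  {"x":0,"y":0,"z":0,"roll":0,"jaw":1},
])

```text
time_s: 17.9
tool_pos: [0.4405, 0.3115, 0.097]
orientation: [-2.426, -1.992, 0.007]
contact_force: [-10.5, 1.1, 5.4]
grip_width: 0.0001
```

```bash
python3 go.py 0.437,0.312,0.097
python3 - <<'E'
from station import bot
import cv2,numpy as np
s=bot.capture('scene')['frame'][:,:,::-1]
cv2.imwrite('pics/l4.png',cv2.resize(s[180:280,440:540],None,fx=6,fy=6,interpolation=2))
E
```

```text
17.9 [0.4405 0.3115 0.097 ] 5.158566515260278e-05 [-10.49   1.09   5.4 ] q [-0.83  0.47  0.16  1.96 -0.11  0.73  0.78]
[[ 0.195  0.981 -0.005]
 [ 0.981 -0.195 -0.001]
 [-0.002 -0.005 -1.   ]]
0.437,0.312,0.097 [0.437 0.312 0.097] tool cm [-0.02 -0.35  0.01]
```

View pics/l4.png

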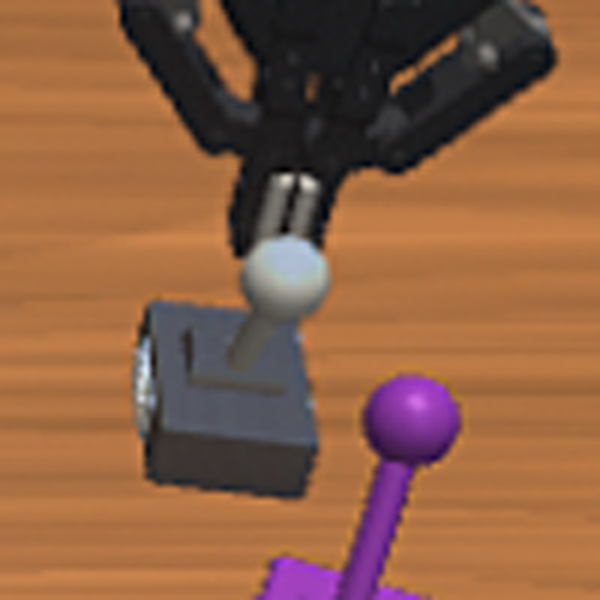

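The force jumped to 10 N with no further motion, so the lever is at its stop. I'll back off and rise.

Request:
step_arm([
  {"x":0,"y":-1,"z":0,"roll":0,"jaw":1},
  {"x":0,"y":-2,"z":0,"roll":0,"jaw":1},
  {"x":0,"y":-2,"z":0,"roll":0,"jaw":1},
  {"x":0,"y":-2,"z":0,"roll":0,"jaw":1},
  {"x":0,"y":0,"z":-3,"roll":0,"jaw":1},
  {"x":0,"y":0,"z":-4,"roll":0,"jaw":1},
  {"x":0,"y":0,"z":-4,"roll":0,"jaw":1},
  {"x":0,"y":0,"z":-4,"roll":0,"jaw":1},
  {"x":0,"y":0,"z":0,"roll":0,"jaw":1},
  {"x":0,"y":0,"z":0,"roll":0,"jaw":1},
])

```text
time_s: 19.2
tool_pos: [0.3739, 0.3247, 0.2468]
orientation: [-2.429, -1.992, 0.001]
contact_force: [-1.1, -0.0, -0.7]
grip_width: 0.0001
```

Run:
```python
from station import bot
from h import *
c=bot.capture('scene');s=c['frame'][:,:,::-1]
cv2.imwrite('pics/end.png',s)
d=np.array([.981,-.195]);ctr=np.array([.4275,.312])
for q in (.8,.9,1.0):
    l=q-.5; p=ctr+d*.07*np.sin(l); print(q,proj(c,[*p,.022+.07*np.cos(l)]))
im=cv2.resize(s[180:280,440:540],None,fx=6,fy=6,interpolation=2);cv2.imwrite('pics/end_c.png',im)
print(bot.sense()['tool_pos'])
```

```text
0.8 [[485.8051309  218.20853073]]
0.9 [[485.86408586 221.35407742]]
1.0 [[485.82706941 224.72988842]]
[0.37382394 0.32445738 0.24633321]
```

View pics/end.png

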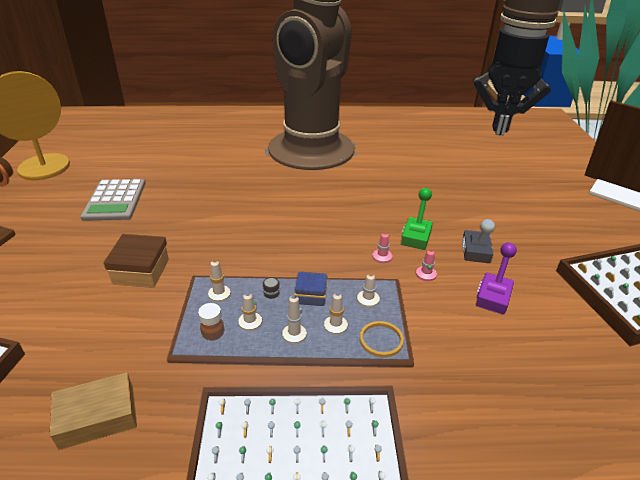

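View pics/end_c.png

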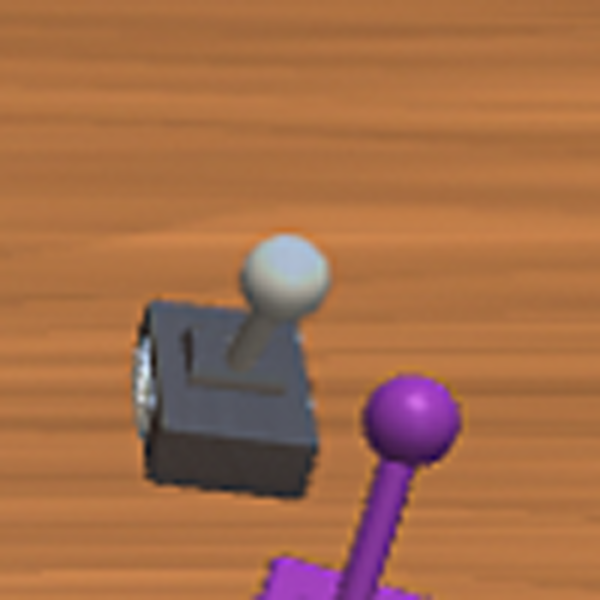

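The ball is at scene (488,226), which fits the value predicted for 1.0 rad at the stop, and it stayed there. The stands and bystanders look unmoved, so I'll hand in.

```bash
python3 -c "
from station import bot
print(bot.job_done())"
```

```text
the job is handed in; nothing more can be done
None
```

I pointed at all five ring stands and pushed the tally lever over to its stop. I handed the job in at about 19 s of the 58 s allowed. No verdict was reported.

- **Counting:** The tally counter is on the robot's left, so I went from stand 5 to stand 1. The closed fingertips paused for at least 0.6 s about 15 mm above each top. The tool position read within about 2 mm of target each time. At stand 5 the picture showed the tips about 3 mm to one side, well inside the 20 mm allowed. I took pictures at stands 5, 4 and 1; at 3 and 2 I relied on the tool position alone.
- **Lever:** I pushed the grey tally's lever away from the robot until it stopped moving, with about 10 N at the stop. Then I backed off and rose clear.
- **Last checks:** The ball shows at scene pixel (488, 226). I predicted (486, 225) for 1.0 rad and (486, 221) for 0.9 rad, so the lever stayed at its stop. In the final picture all the stands and bystanders look as they did at the start, by eye only.

No check failed. The two cameras' readings of the stand positions differed by about 3 to 5 mm, also well inside the tolerance.

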